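# Clean the pick-up pen's nozzle and lay the pen on its rest

## Task

Take the vacuum pick-up pen out of its upright stand and dip its orange nozzle, straight along the leaning white cup, gently onto the pink cleaning pad inside, pushing the springy pad about halfway down its travel for a moment. Then lay the pen gently in the sloping blue rest, nozzle down the slope, with its blue collar against the trough's upper end, and let go of it; leave the board, bottle, bin and reel where they are.

Things in the scene. Friction and masses are not known exactly. Their poses are not given: they have to be found in the camera images.
- pen: Pick-up pen, round, 162 mm long, 40 to 85 g, loose; starts upright in the stand, nozzle down. Origin at the nozzle's end, z up the pen. From the nozzle: orange nozzle 9 mm dia to z=12, aluminium shank 14 mm dia to z=85, blue collar 25 mm dia to z=91, white handle 16 mm dia to z=162.
- pen_collar (a point): On the pen's axis at the underside of the collar, 85 mm from the nozzle's end.
- pen_grip (a point): On the pen's axis in the middle of the white handle, 125 mm from the nozzle's end: a good place to grip.
- stand: Fixed upright stand on a black 80 x 80 x 10 mm foot, origin under its centre. A grey 62 x 62 mm plate, top 100 mm above the table, has a 19 mm hole on the vertical axis; the pen's collar lies on the plate, its nozzle hangs 15 mm above the table. Pull straight up 90 mm or more to clear it.
- cup: White open cup, fixed, leaning 35 deg from vertical, mouth up and towards the robot's right (-y, within 20 deg). Origin at the rim's centre, 90 mm above the table; z along the cup's axis, out of the mouth; y level. Inner radius 15 mm, outer 19 mm. Across it, square to its axis, lies a flat pink pad, its top 26 to 44 mm below the rim: unknown until touched.
- cup_stand: The cup's fixed black foot, 95 x 80 x 12 mm, origin under its centre; nothing on it is higher than the cup.
- pad (a joint): How far the pink pad is pushed down, m: 0 at rest, 0.010 fully down. A spring: begins to give at 1.4 N, 5 N at halfway, 8.4 N fully down, solid after that. Springs back when left.
- trough: Blue 90 degree V trough, fixed, 55 mm long, leaning 42 deg from vertical, upper end to the robot's right (-y, within 20 deg). Origin 105 mm above the table, on the axis of a laid pen at the trough's upper end: the underside of the pen's collar belongs here. z up the slope; x out of the V's open side, up and left; y level. V 27 mm wide. Nothing stands beyond its upper end.
- rest: The trough's fixed black foot, 100 x 80 x 10 mm, origin under its centre.
- board: Bystander: green circuit board, 75 x 115 mm, up to 20 mm high, lying on the table. Origin under its centre.
- bottle: Bystander: closed amber bottle, 44 mm dia, 95 mm high. Origin under its centre.
- bin: Bystander: small yellow open bin, 80 x 120 x 40 mm. Origin under its centre.
- reel: Bystander: grey empty reel lying flat, 80 mm dia, 30 mm high. Origin under its centre.
Things that resemble listed ones, but are neither listed nor needed, are in the scene too. What is meant by the pen is not black, and is the smaller of those in its own colour.

How it is judged:
On the way:
1. the pen's nozzle, in line with the cup within 14 degrees, has pushed the pink pad down by 2.5 mm or more (value of joint pad above 0.0025 m and contact force between pen and cup above 1 N and angle between the z axis of pen and the z axis of cup, either way round below 0.25 rad and z of pen in the frame of cup below -0.02 m), for 0.1 s.
At the end, for the whole second after the job is handed in: The pen lies still in the trough, nozzle down, in line with it within 7 degrees, its axis within 6 mm of its place in the V and its collar no more than 10 mm above the trough's upper end; the pad has sprung back (x of pen_collar in the frame of trough between -0.006 and 0.006 m and y of pen_collar in the frame of trough between -0.006 and 0.006 m and z of pen_collar in the frame of trough between -0.005 and 0.01 m and angle between the z axis of pen and the z axis of trough, either way round below 0.12 rad and angle between pen's own z axis and vertical below 1.2 rad and linear speed of pen below 0.02 m/s and value of joint pad below 0.002 m); the robot touches nothing.
It fails at once if the pen pushes on the cup or its pad with more than 20 N (contact force between pen and cup above 20 N).
It fails at once if the pen is pushed or dropped onto the trough with more than 60 N (contact force between pen and trough above 60 N).
It fails at once if the board, bottle, bin or reel is moved by more than 20 mm (distance of any of board, bottle, bin, reel from where it was at the start of the episode above 0.02 m).
It also fails if it takes over 56 s, if anything falls off the work surface, if the arm or the gripper's body presses on something with over 40 N, if the wrist force passes 120 N, or if a joint passes its speed limit or range.

## Robot

A 6-joint arm with a two-finger parallel gripper is mounted at the origin on the work surface. World frame = base frame: x ahead of the robot, y to its left, z up, the work surface at z = 0. Lengths are in m, angles in rad, forces in N, time in s.
With the tool pointing down it reaches from about 0.35 to 0.85 m from the base axis. Payload 8.1 kg.
Tool frame: the origin (TCP) lies midway between the tips of the shut fingers; the grasp point (between the pads) lies 19 mm behind it; z points along the fingers, y is the line along which they close (so a half turn about z gives the same grasp; the last joint's range is limited). The gripper opens to 85 mm and grips with 20 to 120 N. Pads are 22 mm wide; open, the fingers measure 114 mm over their backs; the gripper's body (76 mm by 85 mm) begins 54 mm behind the grasp point. The pads swing forward as they close: fully open they stand 13 mm farther back than shut.
Start: joints at [1.196, 0.13, 1.488, -0, 1.523, -0.085], TCP at [0.171, 0.575, 0.231] pointing down, gripper open.
Joint ranges: [-2.96, 2.96], [-0.89, 2.26], [0.02, 2.5], [-1.34, 4.48], [0, 2.73], [-2.66, 2.66]. Speed limits (rad/s): [2.39, 2.39, 2.79, 3.14, 3.14, 3.14].

## Interface

Orientations are given as a unit quaternion [w, x, y, z].
In Python, from plant import sense, capture, job_done gives the robot as it stands.
- The arm moves only by the tool jog_arm, never from a script. Its argument "deltas" is a list of rows, each a list of 6 numbers: the shift along the tool's x, y, z in units of 40 cm (1.0 is 40 cm), then the turn, a rotation vector about the tool's x, y, z in units of 180 degrees (1.0 is 180 degrees). In form: [[x, y, z, rx, ry, rz], ...]. A call has 1 to 5 rows; each row shifts and turns the commanded pose from where the row before left it, along the tool's axes as they then stand; what a row does not reach is not made up. A row lasts 1/8 s, in which the tool goes at most 62.5 mm and 10.7 degrees, less where a joint would pass 70% of its speed; a pose out of reach is approached as far as the arm can. A call with a number of a shift or a turn outside -1 to 1 is refused whole. A call with a gripper value outside its range is refused whole. "grip" is the closure, from 0 (fully open) to 1 (shut), set as the call begins (left out, the last holds). The fingers move at their own pace and stop on an object; the grip force is fixed at half the most. Time passes only in rows, so rows that do not move let the fingers close. It gives the time, the measured TCP pose, the force, the opening and the grip force at its end, in the units of the state.
- sense(): the state, without advancing time (a new reading comes with each control period).
- capture(name): name is "scene" or "top"; returns a dict with "img" (384x512x3 uint8, red, green, blue), "depth" (384x512 float32, m along the optical axis (not along the pixel's ray), 0 where there is no reading), "fovy" (degrees; the focal length in pixels is half the picture's height over the tangent of half this angle, whatever the lens; pixels are square), "cx", "cy" (the principal point, pixels), "R" (3x3) and "t" (3): a world point X has camera coordinates R X + t. Camera axes: x right, y down, z forward; pixel columns grow to the right and rows downward; lengths in m; the calibration is good to about 2 mm. A picture is of the moment at which its call begins.
- job_done(): hands the job in; it is judged then, once.
The state is a dict: "clock": time; "joints": joint angles; "joint_vel": joint speeds; "joint_torque": joint torques, N m; "tcp_pos": TCP position; "tcp_rot": TCP orientation; "ft_force": force on the tool from outside, world axes, zero at the start; "torque": the same for the moment, N m; "opening": opening from 0.0 (shut) to 1.0 (fully open); "grasp_force": force on a finger pad.
Only numpy, scipy, OpenCV 4.12 (cv2) and the standard library are available. Lean on these libraries where they do the work, as an engineer would, in place of code of your own. Each camera call takes 0.05 s, during which the arm holds its last target. There are 200 camera calls.

## Working session

There is one attempt and no reset: what is moved stays moved. The work goes in short steps, Python scripts to look and compute and a tool call to move; the robot and the scene stay as the last step left them, time stands still between calls to the robot, and variables do not carry over. Pictures are saved under pics/ and viewed, at most 10 in all, crops included, and the job is handed in when it is done.

Besides the shell and the picture viewer there is one more tool, called after "Call:" as name(argument=value, ...) on one line, values as JSON. jog_arm: Moves the arm, as the interface text tells. Its arguments: {"type":"object","properties":{"deltas":{"type":"array"},"grip":{"type":"number"}},"required":["deltas"]}

```bash
ls; mkdir -p pics; python3 - <<'E'
from plant import *
import cv2,numpy as np,pickle
s=sense();print({k:np.round(v,3).tolist() for k,v in s.items()})
for n in("scene","top"):
    c=capture(n);pickle.dump(c,open(n+".pkl","wb"));cv2.imwrite(f"pics/{n}.png",c["img"][:,:,::-1])
    print(n,c["fovy"],c["cx"],c["cy"],np.round(c["R"],3).tolist(),c["t"], (c["depth"]>0).mean())
E
```

```text
pics
{'clock': 0.0, 'joints': [1.196, 0.131, 1.489, -0.0, 1.523, -0.085], 'joint_vel': [0.001, 0.001, -0.0, 0.001, -0.001, -0.0], 'joint_torque': [-0.001, -56.939, -50.056, -0.0, 0.015, -0.0], 'tcp_pos': [0.171, 0.574, 0.23], 'tcp_rot': [-0.0, 0.144, 0.99, -0.001], 'ft_force': [0.368, -0.679, 0.728], 'torque': [-0.009, -0.0, -0.038], 'grasp_force': 0.0, 'opening': 0.999}
scene 43.48382517508798 253.71970258506533 197.69195620247731 [[0.863, 0.505, -0.005], [0.363, -0.627, -0.689], [-0.351, 0.592, -0.725]] [-0.51069393 -0.10018247  1.23630542] 0.9958852132161459
top 47.39173463847383 248.39587980872594 196.32425837923518 [[0.021, -1.0, 0.002], [-0.981, -0.021, -0.192], [0.192, 0.002, -0.981]] [0.00544241 0.58590279 1.14676155] 0.9957834879557291
```

View pics/scene.png

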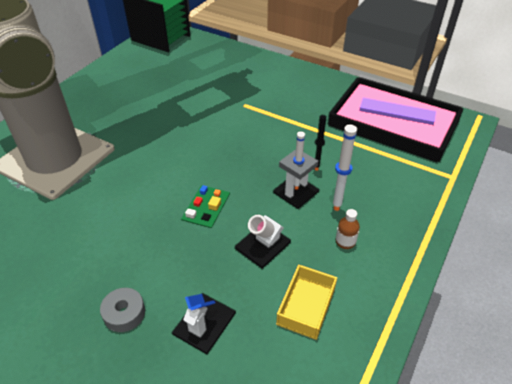

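View pics/top.png

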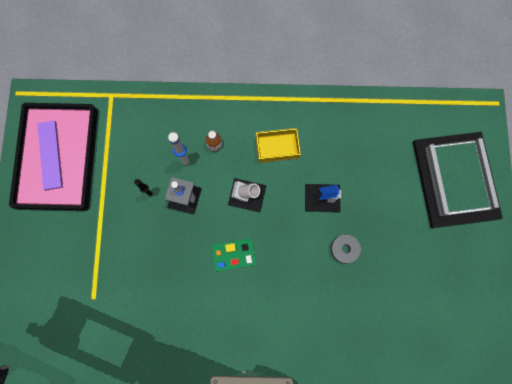

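The scene view shows the stand with the small pen at about (299,150), the large look-alike at (345,165) and the black one at (320,140). The cup is at (264,230) and the trough at (198,305). In the top view they are at (178,188), (247,192) and (328,193). Next I need enlarged crops.

```bash
cat > h.py <<'E'
import numpy as np,pickle,cv2
def load(n): return pickle.load(open(n+".pkl","rb"))
def f(c): return c["img"].shape[0]/2/np.tan(np.radians(c["fovy"]/2))
def ray(c,u,v):
    d=np.array([(u-c["cx"])/f(c),(v-c["cy"])/f(c),1]);return -c["R"].T@c["t"],c["R"].T@d
def deproj(c,u,v):
    o,d=ray(c,u,v);return o+d*c["depth"][int(round(v)),int(round(u))]
def tri(c1,p1,c2,p2):
    o1,d1=ray(c1,*p1);o2,d2=ray(c2,*p2)
    s=np.linalg.lstsq(np.c_[d1,-d2],o2-o1,rcond=None)[0]
    a,b=o1+s[0]*d1,o2+s[1]*d2;return (a+b)/2,np.linalg.norm(a-b)
def proj(c,X):
    p=c["R"]@np.asarray(X)+c["t"];return np.array([c["cx"],c["cy"]])+f(c)*p[:2]/p[2]
def cloud(c):
    v,u=np.mgrid[:384,:512];z=c["depth"]
    P=np.stack([(u-c["cx"])/f(c)*z,(v-c["cy"])/f(c)*z,z],-1);return (P-c["t"])@c["R"]
E
python3 - <<'E'
from h import *
def tile(n,wins,fn):
    c=load(n)["img"][:,:,::-1]
    cv2.imwrite(fn,np.hstack([cv2.resize(c[y:y+90,x:x+65],None,fx=6 if 0 else 4,fy=4,interpolation=cv2.INTER_CUBIC) for x,y in wins]))
tile("scene",[(270,120),(232,190),(170,275)],"pics/cs.png")
tile("top",[(150,150),(220,150),(300,150)],"pics/ct.png")
for n in("scene","top"):
    c=load(n);P=cloud(c)
    g=P[::20,::20].reshape(-1,3);print(n,"table z",np.median(g[:,2]))
E
```

```text
scene table z 0.0008550489586832658
top table z -0.0012726108951306493
```

View pics/cs.png

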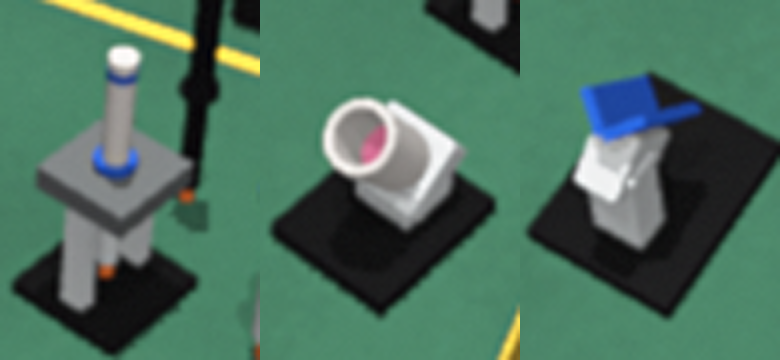

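View pics/ct.png

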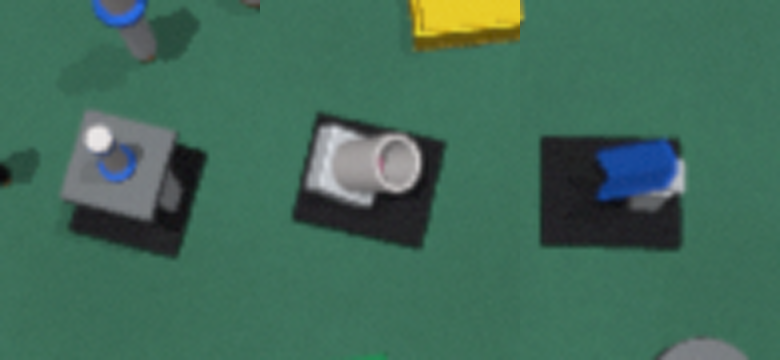

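The crops give these points. The pen collar is at scene (298.8,160) and top (179.3,190.5), and the pen top is at scene (301,133.8) and top (174.5,184.5). The cup rim centre is at scene (257,224.5) and top (254,190.8). The trough is the blue patch on the right in each crop.

```bash
python3 - <<'E'
from h import *
np.set_printoptions(precision=4,suppress=True)
S,T=load("scene"),load("top")
print("cams",ray(S,0,0)[0],ray(T,0,0)[0])
print("collar",tri(S,(298.75,160),T,(179.25,190.5)),"\ntop",tri(S,(301,133.9),T,(174.5,184.6)),"\nrim",tri(S,(257,224.5),T,(254,190.75)))
def corners(c,pts,off,z):
    for p in pts:
        o,d=ray(c,p[0]/4+off[0],p[1]/4+off[1]);yield o+d*(z-o[2])/d[2]
for nm,pts,off,z in(("cupfoot",[(59,113),(184,142),(162,247),(34,220)],(220,150),.012),("rest",[(21,138),(160,138),(162,247),(21,247)],(300,150),.01)):
    q=np.array(list(corners(T,pts,off,z)));print(nm,q.mean(0),"edges",[np.round(np.r_[np.linalg.norm((q[(i+1)%4]-q[i])),np.degrees(np.arctan2(*(q[(i+1)%4]-q[i])[1::-1]))],3) for i in range(4)])
for n,c,(x0,y0,x1,y1) in(("s",S,(180,285,220,320)),("t",T,(315,175,345,205))):
    P=cloud(c);im=c["img"].astype(int);m=np.zeros((384,512),bool);m[y0:y1,x0:x1]=True
    m&=(im[...,2]>im[...,0]+60)&(im[...,2]>im[...,1]+40)&(P[...,2]>.03)
    q=P[m];np.save("tr_"+n,q);print(n,len(q),q.min(0),q.max(0),q.mean(0))
    w,v=np.linalg.eigh(np.cov(q.T));print(np.sqrt(w),v[:,2],v[:,0])
E
```

```text
cams [ 0.9115 -0.5372  0.8246] [0.354  0.0154 1.2381]
collar (array([0.5893, 0.2022, 0.1028]), np.float64(0.002169216821397307)) 
top (array([0.589 , 0.2029, 0.1764]), np.float64(0.002534808916527328)) 
rim (array([0.5963, 0.004 , 0.0868]), np.float64(0.0023556124126274803))
cupfoot [0.5981 0.021  0.012 ] edges [array([   0.092, -102.137]), array([  0.078, 169.238]), array([ 0.093, 79.181]), array([  0.08 , -11.256])]
rest [ 0.5945 -0.1945  0.01  ] edges [array([  0.1  , -88.748]), array([  0.079, 179.943]), array([ 0.1  , 91.245]), array([ 0.079, -0.207])]
s 265 [ 0.5805 -0.2237  0.0585] [ 0.6146 -0.1754  0.1092] [ 0.5953 -0.2027  0.089 ]
[0.0044 0.0099 0.0178] [-0.0459  0.7137 -0.699 ] [-0.048   0.6973  0.7152]
t 223 [ 0.354  -0.2297  0.0578] [0.6137 0.0154 1.2381] [ 0.5961 -0.1977  0.0892]
[0.0094 0.0142 0.081 ] [-0.2019  0.1602  0.9662] [0.9392 0.3113 0.1447]
```

```bash
cat > fit.py <<'E'
from h import *
from scipy.optimize import least_squares
np.set_printoptions(precision=4,suppress=True)
def frame(az,lean):
    h=np.array([np.cos(az),np.sin(az),0]);k=np.array([0,0,1.])
    z=np.sin(lean)*h+np.cos(lean)*k;x=-np.cos(lean)*h+np.sin(lean)*k
    return np.c_[x,np.cross(z,x),z]
def ftr(p,Q):
    L=(Q-[p[0],p[1],p[2]])@frame(p[3],np.radians(42));return L
if __name__=="__main__":
    S,T=load("scene"),load("top")
    for n in "st":
        q=np.load(f"tr_{n}.npy");q=q[q[:,2]<.2]
        best=None
        r=least_squares(lambda p:np.r_[(lambda L:(L[:,0]+.0099-abs(L[:,1]))/1.414)(ftr([p[0],-.215,p[1],p[2]],q)),.001*(p[2]+1.57)],[.595,.105,-1.55],loss="soft_l1",f_scale=.001)
        p=[r.x[0],-.215,r.x[1],r.x[2]];L=ftr(p,q);R=frame(p[3],np.radians(42))
        zt=np.percentile(L[:,2],[1,3,97,99])
        print("trough",n,len(q),"az",np.degrees(p[3]),"z ends",zt,"y",np.percentile(L[:,1],[2,98]),"x",np.percentile(L[:,0],[2,98]),"med|res|",np.median(abs((L[:,0]+.0099-abs(L[:,1]))/1.414)))
        print("  origin from upper end",p[:3]+R[:,2]*zt[3]," at z=.105:",p[:3]+R[:,2]*(.105-p[2])/R[2,2])
    for n,c,(x0,y0,x1,y1) in(("s",S,(245,208,275,240)),("t",T,(225,178,264,205))):
        P=cloud(c);im=c["img"].astype(int);m=np.zeros((384,512),bool);m[y0:y1,x0:x1]=True
        m&=(im.min(2)>90)&(im.max(2)-im.min(2)<40)&(P[...,2]>.05)&(P[...,2]<.13);q=P[m]
        def loc(p): return (q-[p[0],p[1],.09])@frame(p[2],np.radians(35))
        def res(p):
            L=loc(p);r=np.hypot(L[:,0],L[:,1]);a=np.stack([r-.019,r-.015,L[:,2]*1.0]);
            i=abs(a).argmin(0);return np.r_[a[i,np.arange(len(q))],.003*(p[2]-np.radians(-101.2))]
        r=least_squares(res,[.5963,.004,np.radians(-101)],loss="soft_l1",f_scale=.001)
        L=loc(r.x);print("cup",n,len(q),r.x[:2],np.degrees(r.x[2]),"zmax",np.percentile(L[:,2],[95,99]),"med",np.median(abs(res(r.x))),"zmaxworld",q[:,2].max())
    for n,c,(x0,y0,x1,y1) in(("s",S,(292,128,310,156)),("t",T,(168,178,185,192))):
        P=cloud(c)[y0:y1,x0:x1].reshape(-1,3);q=P[(P[:,2]>.112)&(P[:,2]<.18)]
        r=least_squares(lambda p:np.hypot(q[:,0]-p[0],q[:,1]-p[1])-.008,[.589,.202],loss="soft_l1",f_scale=.001);print("pen",n,len(q),r.x,q[:,2].max())
E
python3 fit.py
```

```text
trough s 265 az -91.53210218203792 z ends [-0.0535 -0.0521  0.0026  0.0029] y [-0.0152  0.0155] x [-0.01    0.0058] med|res| 0.0008084718542844962
  origin from upper end [ 0.5977 -0.2169  0.1056]  at z=.105: [ 0.5977 -0.2164  0.105 ]
trough t 222 az -88.66578937621357 z ends [-0.0554 -0.0547 -0.0007  0.001 ] y [-0.0159  0.0164] x [-0.0111  0.0062] med|res| 0.0012091162522693552
  origin from upper end [ 0.5969 -0.2157  0.1055]  at z=.105: [ 0.5969 -0.2152  0.105 ]
cup s 422 [0.5963 0.0042] -100.11478774610177 zmax [0.0021 0.0034] med 0.0005333216077427032 zmaxworld 0.1029758652360036
cup t 337 [0.5978 0.008 ] -100.67991693169677 zmax [0.0027 0.0049] med 0.0010166944587290281 zmaxworld 0.10307024431564932
pen s 174 [0.5886 0.2027] 0.17938376443922688
pen t 67 [0.5889 0.2026] 0.17881349426246987
```

Everything agrees. The pen is at (0.5888, 0.2026), the cup rim at (0.597, 0.005, 0.09) with azimuth −100.6°, and the trough origin at (0.597, −0.216, 0.105) with azimuth about −90°. Now I'll write the move planner and check the neighbours.

```bash
cat > plan.py <<'E'
from h import *
from plant import sense
from scipy.spatial.transform import Rotation as Rn
def pen_tool(az,lean):   # tool rotation matrix, z against the pen's axis, y level, near world +x
    a,l=np.radians([az,lean]);ax=np.r_[np.sin(l)*np.cos(a),np.sin(l)*np.sin(a),np.cos(l)]
    y=np.array([-np.sin(a),np.cos(a),0]);z=-ax
    return np.c_[np.cross(y,z),y,z],ax
def cur():
    s=sense();w,x,y,z=s["tcp_rot"];return np.array(s["tcp_pos"]),Rn.from_quat([x,y,z,w]),s
def plan(p1,R1,n,start=None):
    p,R,_=cur() if start is None else start
    R1=Rn.from_matrix(R1) if isinstance(R1,np.ndarray) else R1
    rv=(R.inv()*R1).as_rotvec();d=(np.asarray(p1)-p)/n;rows=[]
    for i in range(n):
        r=np.r_[R.inv().apply(d)/.4,rv/n/np.pi];r=np.round(r,4)+0.;rows.append(r.tolist())
        p=p+R.apply(r[:3]*.4);R=R*Rn.from_rotvec(r[3:]*np.pi)
    print(f"mm/row {np.linalg.norm(d)*1e3:.1f} deg/row {np.degrees(np.linalg.norm(rv))/n:.1f}");
    for k in range(0,n,5): print(rows[k:k+5])
    return p,R,None
E
python3 - <<'E'
from plan import *
np.set_printoptions(precision=4,suppress=True)
T=load("top");P=cloud(load("scene"))[115:218,330:360].reshape(-1,3)
for z0,z1 in((.03,.06),(.08,.1),(.14,.16),(.19,.3)):
    q=P[(P[:,2]>z0)&(P[:,2]<z1)&(np.hypot(P[:,0]-.7,P[:,1]-.2)<.1)];print("big",z0,len(q),np.median(q,0) if len(q) else 0,P[:,2].max())
R,ax=pen_tool(-90,0);print(R)
s=plan([.5888,.2026,.30],R,15)
plan([.5888,.2026,.121],R,5,s)
E
```

```text
big 0.03 85 [0.6958 0.1944 0.045 ] 0.8245522133683058
big 0.08 131 [0.74   0.1315 0.0944] 0.8245522133683058
big 0.14 81 [0.6962 0.1935 0.1499] 0.8245522133683058
big 0.19 272 [0.6958 0.1942 0.2207] 0.8245522133683058
[[-0.  1. -0.]
 [ 1.  0.  0.]
 [ 0.  0. -1.]]
mm/row 37.6 deg/row 4.9
[[-0.0844, -0.0395, -0.0116, 0.0, 0.0, 0.0272], [-0.0875, -0.0322, -0.0116, 0.0, 0.0, 0.0272], [-0.0899, -0.0246, -0.0116, 0.0, 0.0, 0.0272], [-0.0917, -0.0168, -0.0116, 0.0, 0.0, 0.0272], [-0.0928, -0.009, -0.0116, 0.0, 0.0, 0.0272]]
[[-0.0932, -0.001, -0.0116, 0.0, 0.0, 0.0272], [-0.0929, 0.0069, -0.0116, 0.0, 0.0, 0.0272], [-0.092, 0.0149, -0.0116, 0.0, 0.0, 0.0272], [-0.0904, 0.0227, -0.0116, 0.0, 0.0, 0.0272], [-0.0881, 0.0303, -0.0116, 0.0, 0.0, 0.0272]]
[[-0.0852, 0.0377, -0.0116, 0.0, 0.0, 0.0272], [-0.0817, 0.0448, -0.0116, 0.0, 0.0, 0.0272], [-0.0776, 0.0516, -0.0116, 0.0, 0.0, 0.0272], [-0.0729, 0.0581, -0.0116, 0.0, 0.0, 0.0272], [-0.0677, 0.0641, -0.0116, 0.0, 0.0, 0.0272]]
mm/row 35.8 deg/row 0.0
[[0.0001, 0.0001, 0.0896, 0.0, 0.0001, 0.0], [0.0001, 0.0001, 0.0896, 0.0, 0.0001, 0.0], [0.0001, 0.0001, 0.0896, 0.0, 0.0001, 0.0], [0.0, 0.0001, 0.0896, 0.0, 0.0001, 0.0], [0.0, 0.0001, 0.0896, 0.0, 0.0001, 0.0]]
```

Call:
jog_arm(deltas=[[-0.084,-0.04,-0.035,0,0,0.0272],[-0.088,-0.032,-0.035,0,0,0.0272],[-0.09,-0.025,-0.035,0,0,0.0272],[-0.092,-0.017,-0.035,0,0,0.0272],[-0.093,-0.009,-0.034,0,0,0.0272]], grip=0.5)

```text
clock: 0.72
tcp_pos: [0.3114, 0.4494, 0.3009]
tcp_rot: [-0.0, 0.352, 0.936, -0.0]
ft_force: [0.0, 1.0, 0.0]
opening: 0.499
grasp_force: 0.0
```

Call:
jog_arm(deltas=[[-0.093,-0.001,0,0,0,0.0272],[-0.093,0.007,0,0,0,0.0272],[-0.092,0.015,0,0,0,0.0272],[-0.09,0.023,0,0,0,0.0272],[-0.088,0.03,0,0,0,0.0272]])

```text
clock: 1.35
tcp_pos: [0.4504, 0.3257, 0.3004]
tcp_rot: [-0.0, 0.543, 0.84, -0.0]
ft_force: [1.0, -0.3, 0.1]
opening: 0.504
grasp_force: 0.0
```

Call:
jog_arm(deltas=[[-0.085,0.038,0,0,0,0.0272],[-0.082,0.045,0,0,0,0.0272],[-0.078,0.052,0,0,0,0.0272],[-0.073,0.058,0,0,0,0.0272],[-0.068,0.064,0,0,0,0.0272]])

```text
clock: 1.98
tcp_pos: [0.5899, 0.2015, 0.3002]
tcp_rot: [-0.0, 0.708, 0.706, -0.0]
ft_force: [-0.5, 0.2, -0.8]
opening: 0.502
grasp_force: 0.0
```

```bash
python3 - <<'E'
from plan import *
p,R,s=cur();print(p,s["opening"],s["clock"],R.as_matrix().round(4))
R,ax=pen_tool(-90,0)
plan([.5888,.2026,.20],R,3)
E
```

```text
[0.58986896 0.201549   0.30024684] 0.5024715784573769 1.975 [[ 3.6e-03  1.0e+00 -1.0e-03]
 [ 1.0e+00 -3.6e-03 -2.0e-04]
 [-2.0e-04 -1.0e-03 -1.0e+00]]
mm/row 33.4 deg/row 0.1
[[0.0009, -0.0008, 0.0835, -0.0001, 0.0, -0.0004], [0.0009, -0.0008, 0.0835, -0.0001, 0.0, -0.0004], [0.0009, -0.0009, 0.0835, -0.0001, 0.0, -0.0004]]
```

Tracking is good. I'll descend over the pen, with the fingers straddling it by about 42 mm, and then look.

Call:
jog_arm(deltas=[[0.001,-0.001,0.084,0,0,0],[0.001,-0.001,0.084,0,0,0],[0.001,-0.001,0.084,0,0,0],[0,0,0.09,0,0,0],[0,0,0.07,0,0,0]])

```text
clock: 2.6
tcp_pos: [0.587, 0.2034, 0.1336]
tcp_rot: [-0.001, 0.707, 0.707, -0.001]
ft_force: [0.5, -0.3, -0.2]
opening: 0.498
grasp_force: 0.0
```

```bash
python3 - <<'E'
from plan import *
from plant import capture
p,R,s=cur();print(p,s["ft_force"])
c=capture("scene");cv2.imwrite("pics/a.png",cv2.resize(c["img"][80:220,240:380,::-1],None,fx=4,fy=4,interpolation=cv2.INTER_CUBIC))
R,ax=pen_tool(-90,0)
plan([.5888,.2026,.121],R,2)
E
```

```text
[0.58700821 0.20342483 0.13362285] [ 0.53846283 -0.30556795 -0.16677848]
mm/row 4.6 deg/row 0.2
[[-0.0003, 0.005, 0.0103, -0.0012, 0.0003, -0.0001], [-0.0003, 0.0049, 0.0103, -0.0012, 0.0003, -0.0001]]
```

View pics/a.png

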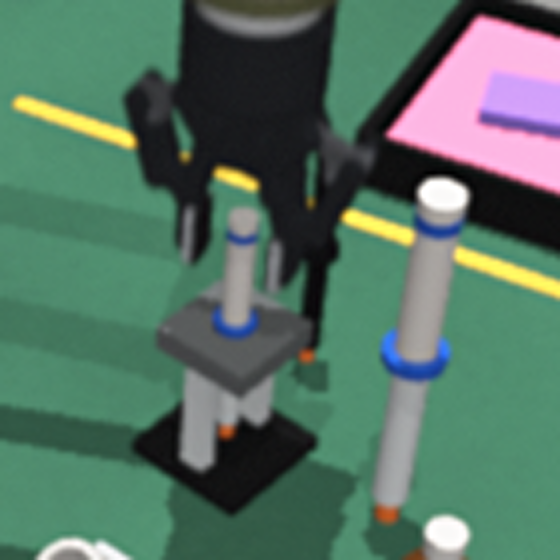

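The picture shows the pen at crop (238,265), between the fingertips at (190,255) and (275,280), so it's centred. I'll lower the last bit and close.

Call:
jog_arm(deltas=[[0,0.002,0.016,0,0,0],[0,0.002,0.016,0,0,0],[0,0,0,0,0,0]])

```text
clock: 3.02
tcp_pos: [0.5901, 0.2038, 0.1239]
tcp_rot: [0.0, 0.707, 0.707, 0.0]
ft_force: [0.4, -0.6, -0.7]
opening: 0.503
grasp_force: 0.0
```

Call:
jog_arm(deltas=[[0,0,0,0,0,0],[0,0,0,0,0,0],[0,0,0,0,0,0],[0,0,0,0,0,0],[0,0,0,0,0,0]], grip=1.0)

```text
clock: 3.65
tcp_pos: [0.5902, 0.2039, 0.1243]
tcp_rot: [0.0, 0.707, 0.707, 0.001]
ft_force: [-1.5, 0.1, 6.4]
opening: 0.173
grasp_force: 58.4
```

```bash
python3 - <<'E'
from plan import *
p,R,s=cur();print(p,s["ft_force"],s["torque"],s["opening"],s["grasp_force"],R.as_matrix().round(4))
R0,ax=pen_tool(-90,0)
plan([p[0],p[1],.235],R0,4)
E
```

```text
[0.59024496 0.20386455 0.12426812] [-1.53280556  0.11519641  6.41658044] [0.01321881 0.0656164  0.01288874] 0.1730621413317154 58.388230204582214 [[ 7.0e-04  1.0e+00  1.5e-03]
 [ 1.0e+00 -7.0e-04  4.0e-04]
 [ 4.0e-04  1.5e-03 -1.0e+00]]
mm/row 27.7 deg/row 0.0
[[0.0, 0.0001, -0.0692, 0.0001, 0.0, -0.0001], [0.0, 0.0001, -0.0692, 0.0001, 0.0, -0.0001], [0.0, 0.0001, -0.0692, 0.0001, 0.0, -0.0001], [0.0, 0.0, -0.0692, 0.0001, 0.0, -0.0001]]
```

Gripped at 58 N. I'll lift straight up 110 mm.

Call:
jog_arm(deltas=[[0,0,-0.03,0,0,0],[0,0,-0.065,0,0,0],[0,0,-0.065,0,0,0],[0,0,-0.065,0,0,0],[0,0,-0.055,0,0,0]])

```text
clock: 4.28
tcp_pos: [0.5897, 0.2037, 0.2369]
tcp_rot: [0.0, 0.707, 0.707, 0.0]
ft_force: [-0.3, -1.3, -0.7]
opening: 0.172
grasp_force: 58.4
```

```bash
python3 - <<'E'
from plan import *
from plant import capture
import pickle
p,R,s=cur();print(p,s["ft_force"],s["torque"],s["opening"],s["grasp_force"])
for n in("scene","top"):
    c=capture(n);pickle.dump(c,open(n+"2.pkl","wb"))
    if n=="scene":
        print(proj(c,p),proj(c,p-[0,0,.109]))
        u,v=proj(c,p-[0,0,.05]).astype(int);print(u-40,v-50);cv2.imwrite("pics/b.png",cv2.resize(c["img"][v-50:v+50,u-40:u+40,::-1],None,fx=6,fy=6,interpolation=cv2.INTER_CUBIC))
E
```

```text
[0.58968367 0.20371203 0.23685885] [-0.34249216 -1.30709748 -0.71776898] [-0.02863376  0.00254291 -0.00398255] 0.1721083714405444 58.38876664638519
[302.86970961 110.60375371] [299.45479017 151.30796829]
261 80
```

View pics/b.png

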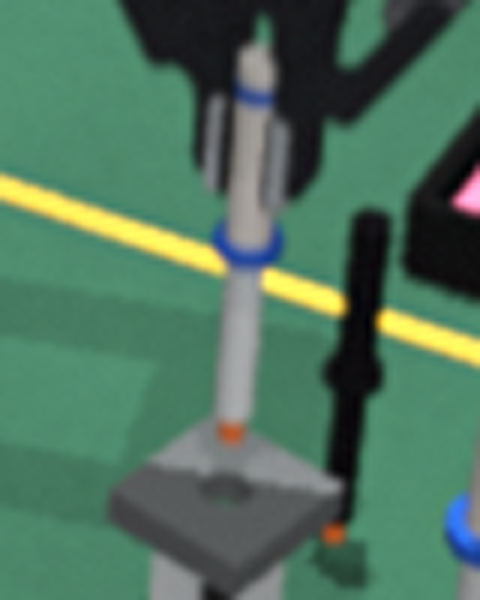

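The pen is clear of the stand and hangs straight in the pads, with the nozzle tip at crop (231,440) and the collar at (248,245). I'll check for slip by comparing against the pictures taken before the lift.

```bash
python3 - <<'E'
from plan import *
np.set_printoptions(precision=4,suppress=True)
def cen(c,X,kind):
    im=c["img"].astype(int);u,v=proj(c,X).round().astype(int);w=10
    s=im[v-w:v+w+1,u-w:u+w+1];r,g,b=s[...,0],s[...,1],s[...,2]
    m=((b-r).clip(0)*(b-r>40)*(b-g>20)) if kind=="b" else ((r-b)*(r-b>60)*(r-g>40))
    yy,xx=np.mgrid[-w:w+1,-w:w+1];return (u+(xx*m).sum()/m.sum(),v+(yy*m).sum()/m.sum())
S,T,S2,T2=[load(n) for n in("scene","top","scene2","top2")]
X=np.array([.5888,.2026,.103]);dz=np.array([.001,.001,.1126])
a=tri(S,cen(S,X,"b"),T,cen(T,X,"b"));print("collar before",a)
try: print("collar after",tri(S2,cen(S2,X+dz,"b"),T2,cen(T2,X+dz,"b")))
except Exception as e: print(e)
for d in (0,): 
    N=X+dz-[0,0,.082];print("nozzle after",cen(S2,N,"o"),proj(S2,N))
# axis from scene depth
P=cloud(S2).reshape(-1,3);q=P[np.hypot(P[:,0]-.5895,P[:,1]-.2035)<.02];
for z0,z1 in((.14,.16),(.16,.18),(.18,.2),(.21,.215)):
    k=q[(q[:,2]>z0)&(q[:,2]<z1)];print(z0,len(k),np.median(k,0))
E
```

```text
collar before (array([0.5873, 0.2023, 0.1003]), np.float64(0.00346933780805327))
SVD did not converge in Linear Least Squares
nozzle after (np.float64(299.0395833333333), np.float64(151.90625)) [299.6466 149.363 ]
0.14 43 [0.5912 0.1969 0.1512]
0.16 49 [0.5919 0.1973 0.1695]
0.18 48 [0.5917 0.1976 0.1909]
0.21 9 [0.5925 0.1946 0.214 ]
 ** On entry to DLASCL parameter number  4 had an illegal value
 ** On entry to DLASCL parameter number  4 had an illegal value
 ** On entry to DLASCL parameter number  4 had an illegal value
 ** On entry to DLASCL parameter number  4 had an illegal value
 ** On entry to DLASCL parameter number  5 had an illegal value
 ** On entry to DLASCL parameter number  4 had an illegal value<stdin>:7: RuntimeWarning: invalid value encountered in scalar divide
```

```bash
python3 - <<'E'
from plan import *
np.set_printoptions(precision=3,suppress=True)
S,S2=load("scene"),load("scene2")
def cen(c,p,kind,w=6):
    u,v=np.round(p).astype(int);s=c["img"].astype(int)[v-w:v+w+1,u-w:u+w+1];r,g,b=s[...,0],s[...,1],s[...,2]
    m=(b-r>40)*(b-g>20)*(b-r) if kind=="b" else (r-b>60)*(r-g>40)*(r-b)
    yy,xx=np.mgrid[-w:w+1,-w:w+1];return np.array([u+(xx*m).sum()/m.sum(),v+(yy*m).sum()/m.sum()])
X=np.array([.5888,.2026,.103]);Y=np.array([.5897,.2037,.103+.1126])
for nm,d in(("collar",0),("nozzle",-.082)):
    A=X+[0,0,d];B=Y+[0,0,d];k="b" if nm=="collar" else "o"
    a=cen(S,proj(S,A),k,4 if k=="b" else 5);b=cen(S2,proj(S2,B),k,4 if k=="b" else 5)
    print(nm,a,a-proj(S,A),b,b-proj(S2,B),"px per mm z",(proj(S,A+[0,0,.01])-proj(S,A))/10)
E
```

```text
collar [297.515 160.846] [-0.653  0.937] [301.944 121.519] [-0.221  2.462] px per mm z [ 0.028 -0.336]
nozzle [296.213 187.378] [0.194 1.513] [299.04  151.906] [-0.587  2.584] px per mm z [ 0.025 -0.302]
```

The pen sits about 2–4 mm lower in the grip than planned, so the nozzle is about 111 mm below the TCP. Contact will settle the exact figure. Next is a pose on the cup's axis, 50 mm out from the rim.

```bash
python3 - <<'E'
from plan import *
R,ax=pen_tool(-100.6,35);rim=np.array([.597,.005,.09])
print(ax,rim+ax*.161)
s=plan(rim+ax*.161,R,10)
E
```

```text
[-0.10551016 -0.56378855  0.81915204] [ 0.58001286 -0.08576996  0.22188348]
mm/row 29.1 deg/row 3.6
[[-0.0725, -0.0028, 0.0042, -0.0016, 0.0193, 0.0057], [-0.0726, -0.0015, -0.0002, -0.0016, 0.0193, 0.0057], [-0.0725, -0.0001, -0.0046, -0.0016, 0.0193, 0.0057], [-0.0721, 0.0012, -0.009, -0.0016, 0.0193, 0.0057], [-0.0714, 0.0025, -0.0133, -0.0016, 0.0193, 0.0057]]
[[-0.0704, 0.0039, -0.0176, -0.0016, 0.0193, 0.0057], [-0.0691, 0.0052, -0.0218, -0.0016, 0.0193, 0.0057], [-0.0675, 0.0066, -0.0259, -0.0016, 0.0193, 0.0057], [-0.0657, 0.0079, -0.0299, -0.0016, 0.0193, 0.0057], [-0.0636, 0.0092, -0.0338, -0.0016, 0.0193, 0.0057]]
```

Call:
jog_arm(deltas=[[-0.0725,-0.0028,0.0042,-0.0016,0.0193,0.0057],[-0.0726,-0.0015,0,-0.0016,0.0193,0.0057],[-0.0725,0,-0.0046,-0.0016,0.0193,0.0057],[-0.0721,0.0012,-0.009,-0.0016,0.0193,0.0057],[-0.0714,0.0025,-0.0133,-0.0016,0.0193,0.0057]])

```text
clock: 5.0
tcp_pos: [0.5835, 0.0579, 0.2257]
tcp_rot: [-0.099, 0.73, 0.666, 0.116]
ft_force: [0.6, 0.4, -0.6]
opening: 0.167
grasp_force: 58.4
```

Call:
jog_arm(deltas=[[-0.0704,0.0039,-0.0176,-0.0016,0.0193,0.0057],[-0.0691,0.0052,-0.0218,-0.0016,0.0193,0.0057],[-0.0675,0.0066,-0.0259,-0.0016,0.0193,0.0057],[-0.0657,0.0079,-0.0299,-0.0016,0.0193,0.0057],[-0.0636,0.0092,-0.0338,-0.0016,0.0193,0.0057]])

```text
clock: 5.62
tcp_pos: [0.578, -0.087, 0.2173]
tcp_rot: [-0.194, 0.735, 0.609, 0.229]
ft_force: [-0.3, 0.3, -1.5]
opening: 0.172
grasp_force: 58.4
```

Call:
jog_arm(deltas=[[0,0,0,0,0,0],[0,0,0,0,0,0]])

```text
clock: 5.88
tcp_pos: [0.5782, -0.0859, 0.2176]
tcp_rot: [-0.194, 0.735, 0.609, 0.228]
ft_force: [-0.3, 0.5, -0.7]
opening: 0.168
grasp_force: 58.5
```

```bash
python3 - <<'E'
from plan import *
from plant import capture
import pickle
p,R,s=cur();R1,ax=pen_tool(-100.6,35);print(p,s["ft_force"],"ang",np.degrees((R.inv()*Rn.from_matrix(R1)).magnitude()),s["clock"],s["joints"])
rim=np.array([.597,.005,.09]);plan(rim+ax*.161,R1,2)
c=capture("scene");pickle.dump(c,open("scene3.pkl","wb"))
z=-R.as_matrix()[:,2]
print("nozzle pred",proj(c,p-z*.111),"rim",proj(c,rim),"collar",proj(c,p-z*.023))
t=capture("top");pickle.dump(t,open("top3.pkl","wb"));print("top nozzle",proj(t,p-z*.111),"rim",proj(t,rim))
a=cv2.resize(c["img"][150:250,220:290,::-1],None,fx=5,fy=5,interpolation=cv2.INTER_CUBIC)
b=cv2.resize(t["img"][150:250,225:295,::-1],None,fx=5,fy=5,interpolation=cv2.INTER_CUBIC)
cv2.imwrite("pics/d.png",np.hstack([a,b]))
E
```

```text
[ 0.57820311 -0.08588525  0.21755694] [-0.2814526   0.51800756 -0.71512909] ang 0.4348372883703212 5.875 [-0.57604581  0.21895653  1.53497064  0.55490645  1.64082048 -0.42204192]
mm/row 2.3 deg/row 0.2
[[0.0036, 0.0022, -0.0041, -0.001, 0.0005, -0.0005], [0.0036, 0.0022, -0.0041, -0.001, 0.0005, -0.0005]]
nozzle pred [246.00841082 219.3146553 ] rim [256.9691338  223.43286872] collar [226.54177677 208.85850071]
top nozzle [264.47830183 190.17070484] rim [253.39207373 189.90231603]
```

View pics/d.png

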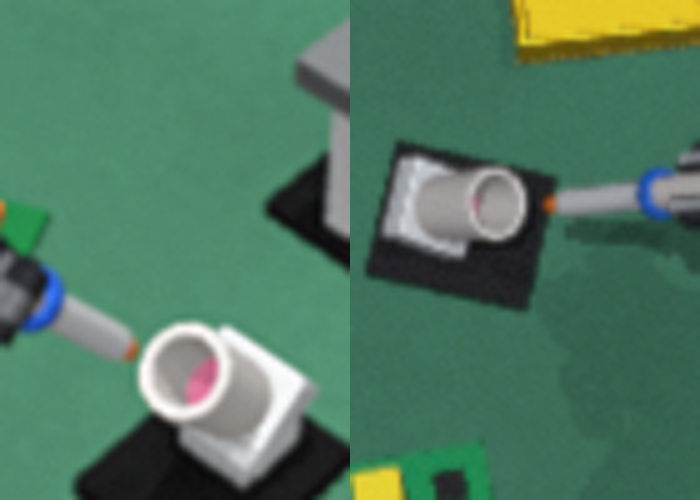

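Nozzle tip is at scene (247,220.2) and top (264.4,190.6), and rim centre at scene (257.2,224.4) and top (254.4,190.8). I'll work out the relative offset from those.

```bash
python3 - <<'E'
from plan import *
np.set_printoptions(precision=4,suppress=True)
S,T=load("scene3"),load("top3")
p,R,s=cur();R1,ax=pen_tool(-100.6,35);print(p)
n,e1=tri(S,(247,220.2),T,(264.4,190.6));r,e2=tri(S,(257.2,224.4),T,(254.4,190.8))
print(n,e1,r,e2,"pred nozzle",p+R.as_matrix()[:,2]*.111)
print("nozzle rel rim in tool-aligned cup axes (x,y,z=down axis):",R1.T@(n-r), "by tcp & rim est:",R1.T@(p+R.as_matrix()[:,2]*.111-[.597,.005,.09]))
E
```

```text
[ 0.5785 -0.0851  0.2184]
[ 0.5896 -0.0227  0.1229] 0.0021966876000423757 [0.5965 0.0034 0.0877] 0.003568810675998919 pred nozzle [ 0.5895 -0.0227  0.1272]
nozzle rel rim in tool-aligned cup axes (x,y,z=down axis): [-0.0018 -0.0019 -0.0443] by tcp & rim est: [-0.0021 -0.0022 -0.0469]
```

Call:
jog_arm(deltas=[[0.0025,0.0025,0,-0.001,0.0005,-0.0005],[0.0025,0.0025,0.03,-0.001,0.0005,-0.0005],[0,0,0.04,0,0,0],[0,0,0.04,0,0,0],[0,0,0.04,0,0,0]])

```text
clock: 6.6
tcp_pos: [0.5869, -0.05, 0.1689]
tcp_rot: [-0.192, 0.734, 0.609, 0.231]
ft_force: [-0.3, -0.1, 0.2]
opening: 0.169
grasp_force: 58.5
```

```bash
cat > st.py <<'E'
from plan import *
np.set_printoptions(precision=4,suppress=True)
def st(az,lean,o):
    p,R,s=cur();R1,ax=pen_tool(az,lean)
    print("tcp rel (x,y,depth)",R1.T@(p-np.array(o)),"ang",np.degrees((R.inv()*Rn.from_matrix(R1)).as_rotvec()),"F tool",R1.T@s["ft_force"],"t",s["clock"],"open",s["opening"])
E
cat > cup.py <<'E'
from st import *
st(-100.6,35,[.597,.005,.09])
E
python3 cup.py
```

```text
tcp rel (x,y,depth) [-0.0006  0.0002 -0.0967] ang [-0.0005 -0.0073  0.0369] F tool [ 0.0127 -0.2615 -0.1983] t 6.6 open 0.16873544278750255
```

Call:
jog_arm(deltas=[[0,0,0.015,0,0,0],[0,0,0.01,0,0,0],[0,0,0.005,0,0,0],[0,0,0.005,0,0,0],[0,0,0,0,0,0]])

```text
clock: 7.22
tcp_pos: [0.5887, -0.0434, 0.159]
tcp_rot: [-0.191, 0.734, 0.609, 0.232]
ft_force: [-0.3, 0.6, -0.8]
opening: 0.169
grasp_force: 58.5
```

```bash
python3 cup.py
```

```text
tcp rel (x,y,depth) [-0.0006  0.0008 -0.0847] ang [0.0838 0.0164 0.0542] F tool [ 0.0283 -0.3806  0.9563] t 7.225 open 0.16910147658488572
```

Call:
jog_arm(deltas=[[0,0,0.005,0,0,0],[0,0,0.005,0,0,0],[0,0,0.005,0,0,0],[0,0,0,0,0,0]])

```text
clock: 7.72
tcp_pos: [0.5891, -0.0397, 0.1537]
tcp_rot: [-0.192, 0.734, 0.609, 0.232]
ft_force: [-0.4, 0.1, -0.9]
opening: 0.168
grasp_force: 58.5
```

```bash
python3 cup.py
```

```text
tcp rel (x,y,depth) [-0.0006  0.0005 -0.0782] ang [0.0352 0.0055 0.0462] F tool [-0.5444 -0.4538  0.7769] t 7.725 open 0.16807153839660882
```

Call:
jog_arm(deltas=[[0,0,0.005,0,0,0],[0,0,0.005,0,0,0],[0,0,0,0,0,0]])

```text
clock: 8.1
tcp_pos: [0.5896, -0.0374, 0.1504]
tcp_rot: [-0.192, 0.734, 0.609, 0.232]
ft_force: [0.2, 0.0, -0.7]
opening: 0.169
grasp_force: 58.5
```

Call:
jog_arm(deltas=[[0,0,0.005,0,0,0],[0,0,0.005,0,0,0],[0,0,0,0,0,0]])

```text
clock: 8.48
tcp_pos: [0.5902, -0.0354, 0.1475]
tcp_rot: [-0.191, 0.734, 0.609, 0.232]
ft_force: [-1.7, -1.6, 1.3]
opening: 0.166
grasp_force: 58.5
```

```bash
python3 cup.py
```

```text
tcp rel (x,y,depth) [-0.0006  0.0008 -0.0706] ang [0.0762 0.0165 0.061 ] F tool [-0.7706 -1.4135 -2.1481] t 8.475 open 0.165646947937473
```

The pad is in contact at about 2.7 N. I'll press 3 mm more.

Call:
jog_arm(deltas=[[0,0,0.004,0,0,0],[0,0,0.004,0,0,0],[0,0,0,0,0,0],[0,0,0,0,0,0]])

```text
clock: 8.98
tcp_pos: [0.5906, -0.0337, 0.1449]
tcp_rot: [-0.191, 0.734, 0.609, 0.232]
ft_force: [-1.0, -3.9, 2.8]
opening: 0.172
grasp_force: 58.7
```

```bash
python3 cup.py
```

```text
tcp rel (x,y,depth) [-0.0006  0.0008 -0.0675] ang [0.0792 0.0172 0.0606] F tool [-1.7353 -0.3009 -4.5892] t 8.975 open 0.17162352656620497
```

About 5 N, so roughly halfway, and it has been held. I'll withdraw straight out along the axis by 112 mm.

Call:
jog_arm(deltas=[[0,0,-0.02,0,0,0],[0,0,-0.06,0,0,0],[0,0,-0.07,0,0,0],[0,0,-0.07,0,0,0],[0,0,-0.06,0,0,0]])

```text
clock: 9.6
tcp_pos: [0.5782, -0.0972, 0.2374]
tcp_rot: [-0.192, 0.734, 0.609, 0.232]
ft_force: [-0.0, 0.0, -0.9]
opening: 0.168
grasp_force: 58.5
```

```bash
python3 cup.py; python3 - <<'E'
from plan import *
# collar underside is TCP+~.024..026 along tool z ; laid: collar at trough origin
R,ax=pen_tool(-90,42);o=np.array([.597,-.216,.105])
xs=np.cross([1.,0,0],ax)*-1;xs=R[:,0]*0+np.array([0,np.cos(np.radians(42)),np.sin(np.radians(42))]);print("trough x",xs,"tool x",R[:,0])
pre=o+ax*.026+xs*.05+ax*.01;print(pre)
s=plan(pre,R,8)
E
```

```text
tcp rel (x,y,depth) [-0.0006  0.0004 -0.1804] ang [0.0531 0.0099 0.0515] F tool [-0.4819 -0.0075  0.7022] t 9.6 open 0.16802755310740788
trough x [0.         0.74314483 0.66913061] tool x [-4.55044966e-17  7.43144825e-01  6.69130606e-01]
[ 0.597      -0.20293146  0.16520974]
mm/row 16.2 deg/row 1.6
[[-0.0387, 0.0118, 0.0005, 0.0046, 0.0049, -0.0057], [-0.0389, 0.0111, -0.0003, 0.0046, 0.0049, -0.0057], [-0.0391, 0.0104, -0.001, 0.0046, 0.0049, -0.0057], [-0.0392, 0.0097, -0.0018, 0.0046, 0.0049, -0.0057], [-0.0394, 0.0089, -0.0025, 0.0046, 0.0049, -0.0057]]
[[-0.0395, 0.0082, -0.0032, 0.0046, 0.0049, -0.0057], [-0.0396, 0.0074, -0.004, 0.0046, 0.0049, -0.0057], [-0.0396, 0.0067, -0.0047, 0.0046, 0.0049, -0.0057]]
```

Call:
jog_arm(deltas=[[-0.0387,0.0118,0,0.0046,0.0049,-0.0057],[-0.0389,0.0111,0,0.0046,0.0049,-0.0057],[-0.0391,0.0104,-0.001,0.0046,0.0049,-0.0057],[-0.0392,0.0097,-0.0018,0.0046,0.0049,-0.0057],[-0.0394,0.0089,-0.0025,0.0046,0.0049,-0.0057]])

```text
clock: 10.22
tcp_pos: [0.59, -0.1632, 0.191]
tcp_rot: [-0.231, 0.688, 0.642, 0.246]
ft_force: [-0.5, 1.0, 0.3]
opening: 0.169
grasp_force: 58.6
```

Call:
jog_arm(deltas=[[-0.0395,0.0082,-0.0032,0.0046,0.0049,-0.0057],[-0.0396,0.0074,-0.004,0.0046,0.0049,-0.0057],[-0.0396,0.0067,-0.0047,0.0046,0.0049,-0.0057],[0,0,0,0,0,0],[0,0,0,0,0,0]])

```text
clock: 10.85
tcp_pos: [0.5972, -0.2021, 0.1645]
tcp_rot: [-0.254, 0.66, 0.66, 0.254]
ft_force: [0.2, -1.1, -0.7]
opening: 0.166
grasp_force: 58.6
```

```bash
cat > trs.py <<'E'
from st import *
st(-90,42,[.597,-.216,.105])
E
python3 trs.py; python3 - <<'E'
from plan import *
from plant import capture
import pickle
p,R,s=cur();z=R.as_matrix()[:,2]
ims=[]
for n,(u,v) in(("scene",(165,250)),("top",(290,150))):
    c=capture(n);pickle.dump(c,open(n+"4.pkl","wb"))
    print(n,"collar",proj(c,p+z*.023),"nozzle",proj(c,p+z*.111))
    ims.append(cv2.resize(c["img"][v:v+90,u:u+70,::-1],None,fx=5,fy=5,interpolation=cv2.INTER_CUBIC))
cv2.imwrite("pics/e.png",np.hstack(ims))
E
```

```text
tcp rel (x,y,depth) [ 0.0501  0.0002 -0.035 ] ang [ 0.0451 -0.0674 -0.0482] F tool [-1.2579  0.1941 -0.1775] t 10.85 open 0.16581394696369303
scene collar [199.87359271 276.46709739] nozzle [221.15772692 273.53581034]
top collar [328.79324509 186.75273056] nozzle [302.53442305 191.43979307]
```

View pics/e.png

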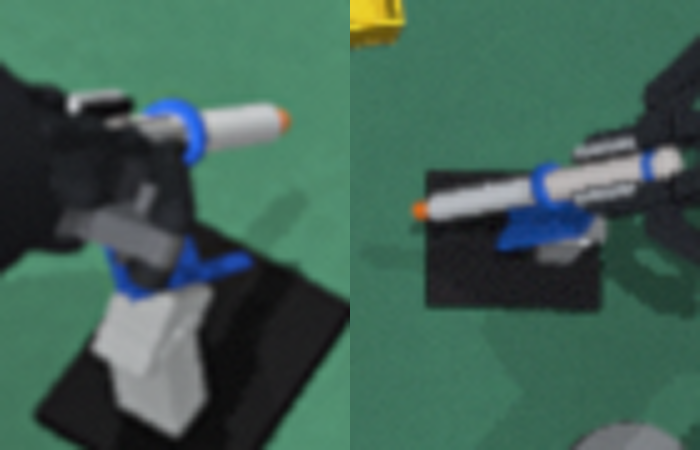

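The pen is parallel to and above the V: collar at scene (200.6,275.6), nozzle at top (303,192.2), both matching the prediction. I'll lower it into the V along tool −x.

Call:
jog_arm(deltas=[[-0.03,0,0,0,0,0],[-0.03,0,0,0,0,0],[-0.025,0,0,0,0,0],[-0.015,0,0,0,0,0],[-0.01,0,0,0,0,0]])

```text
clock: 11.58
tcp_pos: [0.5971, -0.2355, 0.1343]
tcp_rot: [-0.254, 0.66, 0.66, 0.254]
ft_force: [-0.3, 0.0, -1.0]
opening: 0.174
grasp_force: 58.6
```

Call:
jog_arm(deltas=[[-0.004,0,0,0,0,0],[-0.003,0,0,0,0,0],[0,0,0,0,0,0]])

```text
clock: 11.95
tcp_pos: [0.5973, -0.2372, 0.1332]
tcp_rot: [-0.253, 0.66, 0.66, 0.254]
ft_force: [0.6, -0.5, -0.0]
opening: 0.175
grasp_force: 58.6
```

```bash
python3 trs.py
```

```text
tcp rel (x,y,depth) [ 0.0031  0.0003 -0.0351] ang [ 0.0499 -0.0449 -0.0129] F tool [-0.3788  0.5533 -0.3228] t 11.95 open 0.17529639078356846
```

Call:
jog_arm(deltas=[[-0.004,0,0,0,0,0],[-0.003,0,0,0,0,0],[0,0,0,0,0,0]])

```text
clock: 12.32
tcp_pos: [0.5974, -0.2383, 0.1323]
tcp_rot: [-0.254, 0.659, 0.66, 0.255]
ft_force: [-0.2, 5.4, 5.2]
opening: 0.17
grasp_force: 58.8
```

```bash
python3 trs.py
```

```text
tcp rel (x,y,depth) [ 0.0017  0.0004 -0.0352] ang [ 0.0255 -0.1722  0.0563] F tool [ 7.4587 -0.221  -0.2354] t 12.325 open 0.1702565971283121
```

The pen is seated in the V at 7 N with no side force. I'll ease off slightly and slide down the slope until the collar touches.

Call:
jog_arm(deltas=[[0.002,0,0,0,0,0],[0,0,0.005,0,0,0],[0,0,0.005,0,0,0],[0,0,0.003,0,0,0],[0,0,0,0,0,0]])

```text
clock: 12.95
tcp_pos: [0.5974, -0.2352, 0.1292]
tcp_rot: [-0.253, 0.66, 0.66, 0.254]
ft_force: [-0.7, 1.9, 8.2]
opening: 0.173
grasp_force: 59.2
```

```bash
python3 trs.py
```

```text
tcp rel (x,y,depth) [ 0.0019  0.0004 -0.0308] ang [ 0.0692 -0.0739  0.0402] F tool [ 6.9125 -0.6608 -4.8152] t 12.95 open 0.17331443488375733
```

Call:
jog_arm(deltas=[[0.002,0,0,0,0,0],[0,0,0.003,0,0,0],[0,0,0,0,0,0]])

```text
clock: 13.32
tcp_pos: [0.5974, -0.2339, 0.1283]
tcp_rot: [-0.253, 0.66, 0.66, 0.254]
ft_force: [-0.1, 1.3, 5.2]
opening: 0.169
grasp_force: 59.1
```

```bash
python3 trs.py
```

```text
tcp rel (x,y,depth) [ 0.0022  0.0004 -0.0293] ang [ 0.0729 -0.0468  0.0104] F tool [ 4.4137 -0.071  -3.0291] t 13.325 open 0.1690349061705112
```

Call:
jog_arm(deltas=[[0.002,0,0,0,0,0],[0,0,0.003,0,0,0],[0,0,0.002,0,0,0],[0,0,0,0,0,0]])

```text
clock: 13.82
tcp_pos: [0.5973, -0.2318, 0.1263]
tcp_rot: [-0.253, 0.66, 0.66, 0.254]
ft_force: [0.5, 1.3, 2.1]
opening: 0.172
grasp_force: 58.7
```

```bash
python3 trs.py
```

```text
tcp rel (x,y,depth) [ 0.0025  0.0003 -0.0264] ang [ 0.0537 -0.0585 -0.0284] F tool [ 2.39    0.4838 -0.6955] t 13.825 open 0.17232045267570695
```

Call:
jog_arm(deltas=[[0,0,0.003,0,0,0],[0,0,0.003,0,0,0],[0,0,0,0,0,0]])

```text
clock: 14.2
tcp_pos: [0.5973, -0.2301, 0.1245]
tcp_rot: [-0.254, 0.66, 0.66, 0.254]
ft_force: [1.9, 0.8, 1.1]
opening: 0.169
grasp_force: 58.6
```

```bash
python3 trs.py
```

```text
tcp rel (x,y,depth) [ 0.0026  0.0003 -0.024 ] ang [ 0.0446 -0.0631 -0.0268] F tool [ 1.2995  1.9469 -0.2942] t 14.2 open 0.1688278627999756
```

Call:
jog_arm(deltas=[[0,0,0.003,0,0,0],[0,0,0.003,0,0,0],[0,0,0,0,0,0]])

```text
clock: 14.58
tcp_pos: [0.5973, -0.2293, 0.1236]
tcp_rot: [-0.253, 0.66, 0.66, 0.254]
ft_force: [0.1, -2.4, 6.7]
opening: 0.172
grasp_force: 59.5
```

```bash
python3 trs.py; python3 - <<'E'
from plan import *
from plant import capture
import pickle
ims=[]
for n,(u,v) in(("scene",(165,250)),("top",(300,160))):
    c=capture(n);pickle.dump(c,open(n+"5.pkl","wb"))
    ims.append(cv2.resize(c["img"][v:v+65,u:u+50,::-1],None,fx=8,fy=8,interpolation=cv2.INTER_CUBIC))
cv2.imwrite("pics/f.png",np.hstack(ims))
E
```

```text
tcp rel (x,y,depth) [ 0.0026  0.0003 -0.0228] ang [ 0.0837 -0.0051 -0.0174] F tool [ 2.6889  0.1219 -6.5675] t 14.575 open 0.17230197726773722
```

View pics/f.png

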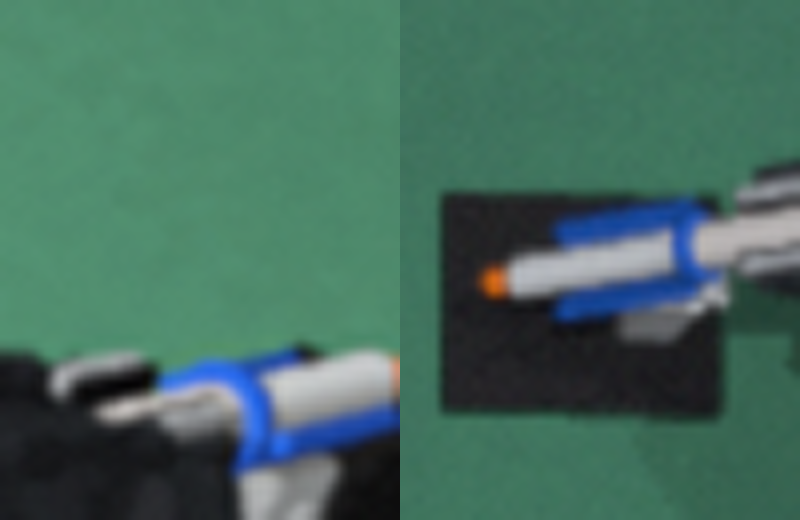

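The picture shows the collar, at right-panel (685,240), against the trough's upper end, with the pen centred in the V. The 6.6 N axial force confirms contact, so I'll release.

Call:
jog_arm(deltas=[[0,0,0,0,0,0],[0,0,0,0,0,0],[0,0,0,0,0,0],[0,0,0,0,0,0],[0,0,0,0,0,0]], grip=0.5)

```text
clock: 15.3
tcp_pos: [0.5972, -0.2286, 0.1228]
tcp_rot: [-0.254, 0.66, 0.66, 0.254]
ft_force: [0.7, 0.3, 0.9]
opening: 0.497
grasp_force: 0.0
```

Call:
jog_arm(deltas=[[0,0,-0.03,0,0,0],[0,0,-0.06,0,0,0],[0,0,-0.09,0,0,0],[0,0,-0.1,0,0,0],[0,0,-0.1,0,0,0]])

```text
clock: 15.92
tcp_pos: [0.5969, -0.3318, 0.2376]
tcp_rot: [-0.253, 0.66, 0.66, 0.254]
ft_force: [-0.1, 0.1, 0.4]
opening: 0.497
grasp_force: 0.0
```

```bash
python3 trs.py; python3 - <<'E'
from plan import *
from plant import capture
import pickle
ims=[]
for n,(u,v) in(("scene",(165,250)),("top",(300,160))):
    c=capture(n);pickle.dump(c,open(n+"6.pkl","wb"))
    ims.append(cv2.resize(c["img"][v:v+75,u:u+65,::-1],None,fx=6,fy=6,interpolation=cv2.INTER_CUBIC))
cv2.imwrite("pics/g.png",np.hstack(ims))
for n in("scene","top"):
    a,b=load(n+"5")["img"].astype(int),load(n+"6")["img"].astype(int)
E
```

```text
tcp rel (x,y,depth) [ 0.0027 -0.0001 -0.176 ] ang [ 0.0695 -0.0089 -0.016 ] F tool [ 0.3077 -0.0761 -0.2216] t 15.925 open 0.4974831438163891
```

View pics/g.png

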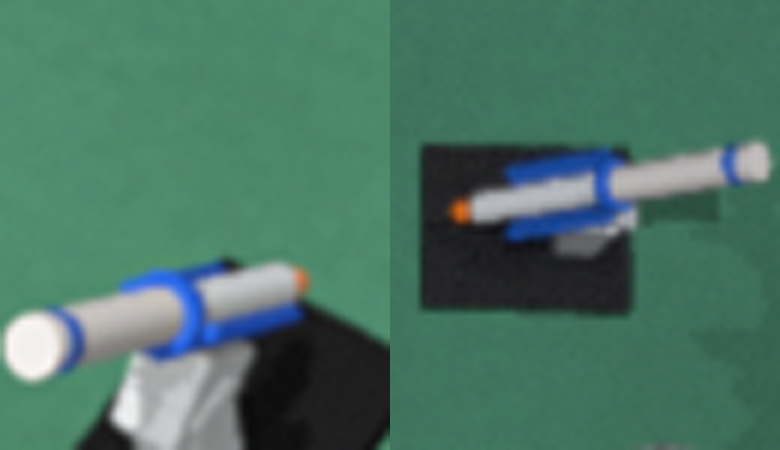

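The pen lies in the V with its collar against the upper end (right panel, about (603,183)) and the nozzle down the slope. The gripper is clear, so I'll hand it in.

Call:
jog_arm(deltas=[[0,0,-0.05,0,0,0],[0,0,0,0,0,0],[0,0,0,0,0,0]])

```text
clock: 16.4
tcp_pos: [0.5971, -0.3434, 0.2498]
tcp_rot: [-0.254, 0.66, 0.66, 0.254]
ft_force: [-0.2, -0.1, 1.4]
opening: 0.498
grasp_force: 0.0
```

```bash
python3 -c "
from plant import job_done;print(job_done())"
```

```text
the job is handed in; nothing more can be done
None
```

The pen was dipped onto the pink pad at about 5 N (roughly halfway down), laid in the blue trough with its collar against the upper end, and let go; I handed the job in at 16.4 s, and no verdict came back.

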